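Reset the bench tester with the reset pin

TASK

The bench tester needs a long reset: first slide the little metal shutter on its top fully open by its lug, then take the reset pin out of its wooden stand by the black handle, reach its thin end through the hole and push the recessed button fully down. Finish while still gripping the pin and holding the button down; leave the other things on the bench where they are.

Things in the scene. Friction and masses are not known exactly. Their poses are not given: they have to be found in the camera images.
- tester: grey box-shaped bench instrument, 130 x 150 x 65 mm (its x, y, z), fixed to the bench. Origin at the centre of its underside on the bench; z up; its front (display, knob, terminals) faces its -x. On its flat top, 65 mm up, two low rails (7 mm high, 47 mm apart, along its y) guide the shutter and end in a cross-bar beyond its open position. A wooden crate about 150 mm high stands fixed close on the robot's right of the tester: keep the gripper clear of it
- reset_hole (a point): centre of the mouth of the round reset hole (19 mm across) in the middle of the tester's top. The hole goes straight down; the white button (15 mm across) fills most of it 22 mm below the mouth, and moves 8 mm farther down when fully pressed. Hidden under the shutter at first; axes as the tester's
- shutter (a joint): travel in m of the shutter, a steel plate 40 x 40 mm whose top is 5 mm above the tester's top. It slides along the tester's +y; 0 = centred over the hole, 0.045 = fully open (at its stop). It starts between 0 and 0.006, moves against about 2 N of friction and stays where it is left
- shutter_lug (a point): centre of the upright lug in the middle of the shutter: 24 mm (tester's x) by 12 mm (tester's y, the sliding direction) and 22 mm high, from 5 to 27 mm above the tester's top; the point is 16 mm above the tester's top
- reset_button (a joint): how far the button is pressed, in m: 0 = up, 0.008 = fully down (at its stop). A spring pushes back with 1.5 N at the start of the travel and 4.5 N at the end, and lifts the button as soon as it is let go
- stand: wooden block, 56 x 56 mm (foot 62 x 62) and 68 mm high, fixed to the bench, with an upright hole in the middle of its top in which the pin stands. Origin at the centre of its underside
- pin_grip (a point): centre of the pin's handle. The pin stands upright in the stand: a black round handle 16 mm across and 54 mm long, its lower end resting on the top of the stand, and below it a steel shank 6 mm across and 62 mm long, hidden in the stand's hole (10 mm across). z points along the pin, from the tip to the handle; 50 g
- pin_tip (a point): the free end of the pin's shank, on its axis, 89 mm below the centre of the handle; the stand must be cleared by lifting the pin 62 mm or more
- blue_box: bystander: small blue box of parts, 53 x 70 x 43 mm, loose, origin at the centre of its underside; it stands in the place that the stand does not have. Leave it alone
- bits: bystander: clear tube of driver bits with black caps, 33 x 78 x 33 mm, lying loose beyond the tester, origin at the centre of its underside. Leave it alone

How it is judged:
On the way, in this order (a step that is already met when the one before it is completed fails the run):
1. the shutter is slid fully open, with the pin still in its stand (value of joint shutter above 0.038 m and height (world z) of pin_tip below 0.04 m), for 0.1 s.
2. the pin is gripped and lifted clear of the stand (height (world z) of pin_tip above 0.07 m and contact force between the fingers and pin above 1 N), for 0.1 s.
At the end, for the whole second after the job is handed in: The button is pressed at least 6 of its 8 mm by the pin's tip inside the hole (pin on button above 1 N), the fingers still grip the pin by its handle, and the shutter is open by at least 38 of its 45 mm; this lasts through the final second (value of joint reset_button above 0.006 m and contact force between pin and reset_button above 1 N and contact force between the fingers and pin above 2 N and distance between the grasp point and pin_grip below 0.045 m and horizontal distance between pin_tip and reset_hole below 0.0095 m and value of joint shutter above 0.038 m); the arm keeps its last pose, push and grip.
It fails at once if a bystander (blue box or bit tube) is moved by more than 25 mm (distance of any of blue_box, bits from where it was at the start of the episode above 0.025 m).
It also fails if it takes over 42 s, if anything falls off the work surface, if the arm or the gripper's body presses on something with over 40 N, if the wrist force passes 120 N, or if a joint passes its speed limit or range.

ROBOT

A 6-joint arm with a two-finger parallel gripper is mounted at the origin on a cart in front of the work surface, level with it; the furniture and walls round the work are solid. World frame = base frame: x ahead of the robot, y to its left, z up, the work surface at z = 0. Lengths are in m, angles in rad, forces in N, time in s.
With the tool pointing down it reaches from about 0.25 to 0.725 m from the base axis. Payload 9.7 kg.
Tool frame: the origin (TCP) lies at the very end of the fingers, on their centre line; the grasp point (between the pads) lies 19 mm behind it; z points along the fingers, y is the line along which they close (so a half turn about z gives the same grasp; the last joint's range is limited). The gripper opens to 85 mm and grips with 20 to 120 N. Pads are 22 mm wide; open, the fingers measure 114 mm over their backs; the gripper's body (76 mm by 85 mm) begins 54 mm behind the grasp point. The pads swing forward as they close: fully open they stand 13 mm farther back than shut.
Start: joints at [1.233, 0.087, 0.176, 1.66, 0, 1.571], TCP at [0.182, 0.519, 0.231] pointing down, gripper open.
Joint ranges: [-3.13, 3.13], [-0.85, 1.81], [-1.15, 1.24], [-2.2, 2.28], [-1.44, 1.52], [-3.14, 3.14]. Speed limits (rad/s): [2.22, 2.22, 2.57, 3.14, 3.14, 3.14].

INTERFACE

Orientations are given as a unit quaternion [x, y, z, w].
In Python, from bench import r gives the robot as it stands.
- The arm moves only by the shell command python3 -m creep 'ROWS' [FORCE]. ROWS is JSON, a list that holds one entry, the list of rows, each a list of 7 numbers: the shift along the tool's x, y, z in mm, then the turn, a rotation vector about the tool's x, y, z in rad, then the closure in counts, from 0 (fully open) to 255 (shut). A call has 1 to 20 rows; each row is the pose to reach, as a shift and turn from the pose commanded when the call began, along the tool's axes at that moment; what a row does not reach only later rows make up. A row lasts 1/10 s, in which the tool goes at most 50 mm and 8.59 degrees, less where a joint would pass 70% of its speed; a pose out of reach is approached as far as the arm can. A call with a gripper value outside its range is refused whole. The fingers move at their own pace and stop on an object; FORCE is the grip in N (left out, the last holds). Time passes only in rows, so rows that repeat a pose let the fingers close. It gives the time, the measured TCP pose, the force, the opening and the grip force at its end, in the units of the state.
- r.read_state(): the state, without advancing time (a new reading comes with each control period).
- r.camera(name): name is "side" or "top" or "wrist"; returns a dict with "image" (384x512x3 uint8, red, green, blue), "K" (3x3 intrinsics, pixels), "rvec" (rotation vector, rad) and "tvec" (3), from world to camera coordinates, as OpenCV has them; the wrist camera has in their place "hand_eye" (4x4, takes a point from camera to tool coordinates, whose origin is the TCP and whose axes are the flange's). Camera axes: x right, y down, z forward; pixel columns grow to the right and rows downward; lengths in m; the calibration is good to about 2 mm. The wrist camera is an equidistant fisheye: a pixel r from the principal point sees the ray r / f radians off the axis. A picture is of the moment at which its call begins: read the wrist's pose just before it. There is no depth.
- r.close_job(): hands the job in; it is judged then, once.
The state is a dict: "time": time; "q": joint angles; "joint_vel": joint speeds; "joint_torque": joint torques, N m; "tcp_pos": TCP position; "ee_rot": TCP orientation; "wrist_force": force on the tool from outside, world axes, zero at the start; "ft_torque": the same for the moment, N m; "opening": finger opening in m; "grasp_force": force on a finger pad.
Only numpy, scipy, OpenCV 4.12 (cv2) and the standard library are available. Lean on these libraries where they do the work, as an engineer would, in place of code of your own. Each camera call takes 0.05 s, during which the arm holds its last target. There are 200 camera calls.

## Working session

There is one attempt and no reset: what is moved stays moved. The work goes in short steps, Python scripts to look and compute and a shell command to move; the robot and the scene stay as the last step left them, time stands still between calls to the robot, and variables do not carry over. Pictures are saved under pics/ and viewed, at most 10 in all, crops included, and the job is handed in when it is done.

```bash
mkdir -p pics
cat > h.py <<'E'
import numpy as np, cv2
from bench import r
from scipy.spatial.transform import Rotation as R
def ray(c,uv):
    K=np.array(c["K"]);Rm=cv2.Rodrigues(np.array(c["rvec"],float))[0];t=np.array(c["tvec"],float).ravel()
    d=Rm.T@np.linalg.solve(K,[uv[0],uv[1],1.]);return -Rm.T@t,d
def onz(c,uv,z):
    o,d=ray(c,uv);return o+d*(z-o[2])/d[2]
def wray(c,s,uv):
    K=np.array(c["K"]);a=np.array([(uv[0]-K[0,2])/K[0,0],(uv[1]-K[1,2])/K[1,1]]);th=np.linalg.norm(a)
    d=np.r_[a/max(th,1e-9)*np.sin(th),np.cos(th)];H=np.array(c["hand_eye"]);W=R.from_quat(s["ee_rot"]).as_matrix()
    return np.array(s["tcp_pos"])+W@H[:3,3], W@H[:3,:3]@d
def wonz(c,s,uv,z):
    o,d=wray(c,s,uv);return o+d*(z-o[2])/d[2]
def save(c,n):cv2.imwrite(f"pics/{n}.png",c["image"][:,:,::-1])
E
python3 - <<'E'
from h import *
import pickle
s=r.read_state();print(s)
d={}
for n in("top","side","wrist"):
    c=r.camera(n);save(c,n+"0");d[n]=c
    print(n,c["K"],c.get("rvec"),c.get("tvec"),c.get("hand_eye"))
d["s"]=s;pickle.dump(d,open("d0.pkl","wb"))
E
```

```text
{'time': 0.0, 'q': array([ 1.23297733e+00,  8.74420092e-02,  1.75124668e-01,  1.65976109e+00,
       -4.10027356e-05,  1.57081557e+00]), 'joint_vel': array([-0.00141177,  0.00041894, -0.00030061, -0.00144368,  0.00156493,
       -0.00121484]), 'joint_torque': array([-5.17463450e-04, -5.20390999e+01,  4.64802575e+01,  1.65485730e-02,
       -4.02675278e-05,  7.07916158e-06]), 'tcp_pos': array([0.18222563, 0.51870511, 0.23058812]), 'ee_rot': array([ 1.68116901e-01,  9.85766857e-01, -6.35374808e-04, -8.75496664e-05]), 'wrist_force': array([0.26190935, 0.31339925, 0.05585271]), 'ft_torque': array([-0.01687811, -0.00506899,  0.04569301]), 'grasp_force': 0.0, 'opening': 0.08517661910583987}
top [[442.95609228   0.         255.22682255]
 [  0.         442.95609228 193.45036582]
 [  0.           0.           1.        ]] [ 2.2394077  -2.17692823  0.08936137] [0.15156518 0.55929892 0.98060777] None
side [[481.93024959   0.         257.1572484 ]
 [  0.         481.93024959 193.67478878]
 [  0.           0.           1.        ]] [ 0.34774238 -2.56151891  1.54071172] [0.58886029 0.06684071 1.20873001] None
wrist [[297.31863964   0.         257.41352443]
 [  0.         297.31863964 195.66231234]
 [  0.           0.           1.        ]] None None [[ 1.09436483e-03 -9.54701340e-01 -2.97563696e-01  7.55706281e-02]
 [ 9.99999028e-01  1.30175898e-03 -4.98808415e-04  3.42352512e-06]
 [ 8.63569277e-04 -2.97562861e-01  9.54701837e-01 -1.44012587e-01]
 [ 0.00000000e+00  0.00000000e+00  0.00000000e+00  1.00000000e+00]]
```

View pics/top0.png

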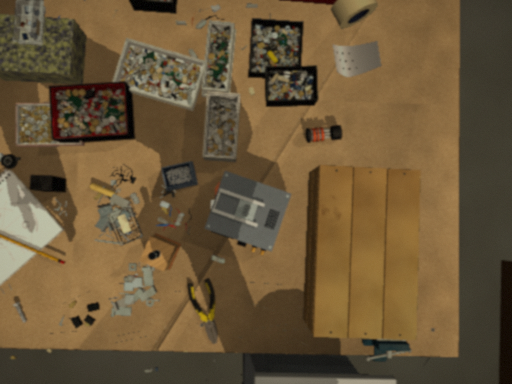

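View pics/side0.png

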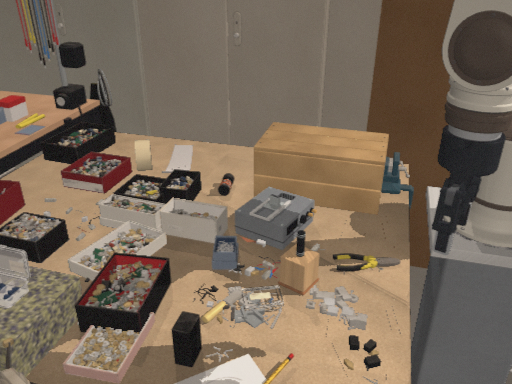

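The top view shows the tester near (249,211), the stand near (158,252) with the black handle at about (154,255), the blue box near (180,176) and the crate around (365,250). The side view shows the handle at (300,243) and the tester at (275,217). I'll zoom in on both.

Run:
```python
from h import *
import pickle
d=pickle.load(open("d0.pkl","rb"))
a=d["top"]["image"][165:275,130:300];b=d["side"]["image"][175:300,220:340]
a=cv2.resize(a,None,fx=4,fy=4,interpolation=cv2.INTER_CUBIC);b=cv2.resize(b,None,fx=3.6,fy=3.6,interpolation=cv2.INTER_CUBIC)
cv2.imwrite("pics/ca.png",a[:,:,::-1]);cv2.imwrite("pics/cb.png",b[:,:,::-1])
c=d["top"];print(ray(c,(255,193)))
for n,uv,z in(("tester",(249,211),.065),("pin",(154,255),.122),("box",(180,176),.043),("bits",(323,133),.02),("crateL",(318,250),.15)):print(n,onz(c,uv,z))
```

```text
(array([0.50219137, 0.19467275, 1.003636  ]), array([ 0.05396727, -0.02699761, -0.99817832]))
tester [0.51441417 0.18093887 0.065     ]
pin [0.42202713 0.36608141 0.122     ]
box [0.58626848 0.33217919 0.043     ]
bits [0.69500335 0.01875331 0.02      ]
crateL [0.44199602 0.04724033 0.15      ]
```

View pics/ca.png

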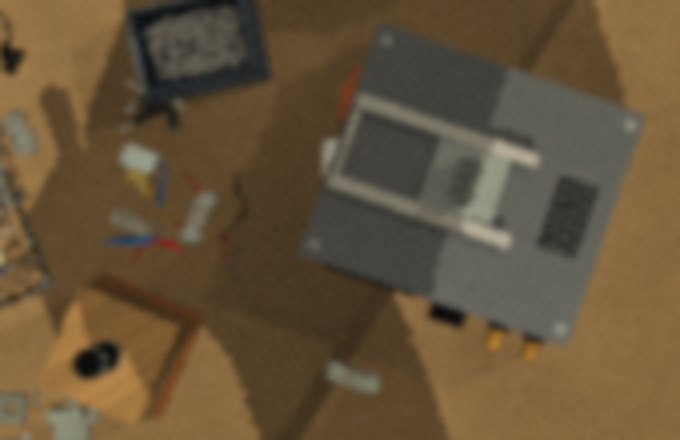

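View pics/cb.png

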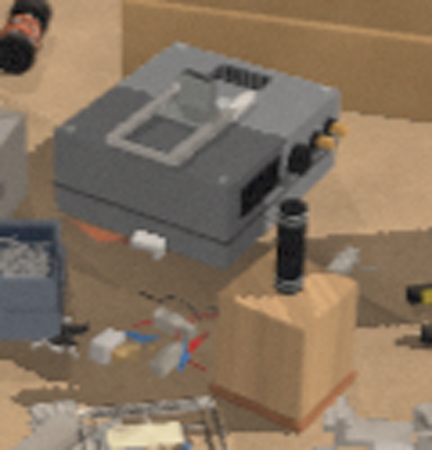

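The top crop shows the tester's corners at about (388,28), (640,118), (567,340) and (308,250), with the cross-bar on the left, so the tester's +y is to the left. The lug sits around (465,180), and the handle runs from (90,362) to (105,352). The side crop shows the handle from (292,205) to (289,288).

Run:
```python
from h import *
import pickle
d=pickle.load(open("d0.pkl","rb"));t=d["top"];sd=d["side"]
f=lambda p:(p[0]/4+130-.4,p[1]/4+165-.4)
P=np.array([onz(t,f(p),.065) for p in((388,28),(640,118),(567,340),(308,250))])
print(P,P.mean(0));e=np.diff(np.r_[P,P[:1]],axis=0);print(np.linalg.norm(e,axis=1),np.degrees(np.arctan2(e[:,1],e[:,0])))
g=lambda p:(p[0]/3.6+220-.4,p[1]/3.6+175-.4)
for a in((105,352),(90,362)):
  for b in((292,205),(289,288)):
    o,u=ray(t,f(a));o2,v=ray(sd,g(b));A=np.c_[u,-v];k=np.linalg.lstsq(A,o2-o,rcond=None)[0]
    print(a,b,o+u*k[0],o2+v*k[1])
print("ends",onz(t,f((105,352)),.122),onz(t,f((90,362)),.068),onz(sd,g((292,205)),.122),onz(sd,g((289,288)),.068))
for p in ((48,380),(140,425),(205,325),(105,275)): print("foot?",onz(t,f(p),0.0))
q=onz(t,f((465,180)),.081);print("lug",q)
```

```text
[[0.59669163 0.23086927 0.065     ]
 [0.55273805 0.09561232 0.065     ]
 [0.43433335 0.13147275 0.065     ]
 [0.47802424 0.26931407 0.065     ]] [0.51544682 0.1818171  0.065     ]
[0.1422194  0.12371598 0.14459987 0.12473954] [-108.00227203  163.15036628   72.41320253  -17.95082605]
(105, 352) (292, 205) [0.42628786 0.36381025 0.1159111 ] [0.42365084 0.36331045 0.11604135]
(105, 352) (289, 288) [0.42220305 0.37291252 0.06813748] [0.42121866 0.37272404 0.06818574]
(90, 362) (292, 205) [0.42160546 0.37007588 0.12053846] [0.42255371 0.37025788 0.12048808]
(90, 362) (289, 288) [0.41730978 0.37942583 0.07346451] [0.42008404 0.37996424 0.07331829]
ends [0.42680848 0.36265013 0.122     ] [0.41681113 0.38051121 0.068     ] [0.42218068 0.37262006 0.122     ] [0.42125972 0.37246203 0.068     ]
foot? [0.40002725 0.41694211 0.        ]
foot? [0.376313   0.36486334 0.        ]
foot? [0.43284128 0.33071575 0.        ]
foot? [0.45931599 0.38757755 0.        ]
lug [0.51693363 0.18780917 0.081     ]
```

View pics/wrist0.png

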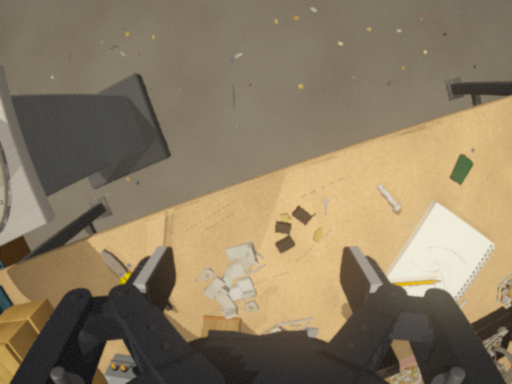

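Pin: about (0.422, 0.371), with its ends at z 0.12 and 0.068, which is consistent. Tester: centre (0.515, 0.182), with its +y at 72.3° in the world frame. Its sides measure about 5% short because of the rounded edges. Next I'll go above the lug.

```bash
cat >> h.py <<'E'
def to(p,yang=None):
    s=r.read_state();W=R.from_quat(s["ee_rot"]).as_matrix()
    d=W.T@(np.array(p)-s["tcp_pos"])*1000;rv=None
    if yang is not None:
        a=np.radians(yang);y=np.array([np.cos(a),np.sin(a),0]);z=np.array([0,0,-1.]);x=np.cross(y,z)
        rv=R.from_matrix(W.T@np.c_[x,y,z]).as_rotvec()
    print("t",round(s["time"],2),"tcp",s["tcp_pos"].round(4),"shift",d.round(1),"rv",None if rv is None else rv.round(4),"F",s["wrist_force"].round(1),"open",round(s["opening"],4),"gf",round(s["grasp_force"],1))
E
python3 -c "
from h import *
to([.516,.185,.16],72.3)"
```

```text
t 0.15 tcp [0.1822 0.5188 0.2308] shift [-425.5 -204.2   71. ] rv [-0.001   0.     -0.0289] F [-0.8  0.7 -0.4] open 0.0854 gf 0.0
```

```bash
python3 -m creep '[[[-40,-20,0,0,0,0,0],[-80,-39,0,0,0,0,0],[-120,-58,0,0,0,-0.01,0],[-160,-77,0,0,0,-0.02,0],[-200,-96,10,0,0,-0.029,0],[-240,-115,20,0,0,-0.029,0],[-280,-134,30,0,0,-0.029,0],[-320,-154,40,0,0,-0.029,0],[-360,-173,50,0,0,-0.029,0],[-400,-192,60,0,0,-0.029,0],[-425,-204,71,0,0,-0.029,0],[-425,-204,71,0,0,-0.029,0],[-425,-204,71,0,0,-0.029,0],[-425,-204,71,0,0,-0.029,0]]]' 30
python3 - <<'E'
from h import *
s=r.read_state();c=r.camera("wrist");cv2.imwrite("pics/w1.png",cv2.resize(c["image"],None,fx=1.5,fy=1.5)[:,:,::-1])
import pickle;pickle.dump((s,c),open("w1.pkl","wb"))
to([.516,.185,.16],72.3)
E
```

```text
time: 1.55
tcp_pos: [0.5153, 0.1862, 0.1606]
ee_rot: [0.154, 0.988, 0.0, 0.0]
wrist_force: [0.1, 0.3, 0.2]
opening: 0.0851
grasp_force: 0.0
t 1.6 tcp [0.5152 0.1864 0.1608] shift [-1.2 -1.1  0.8] rv [0.0005 0.0004 0.0013] F [ 0.1  0.2 -0.1] open 0.0851 gf 0.0
```

View pics/w1.png

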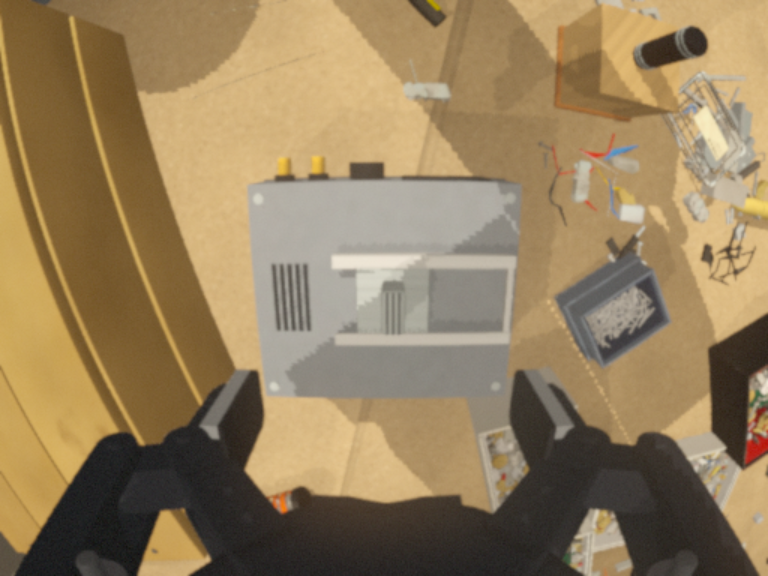

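The wrist view shows the tester square to the tool. The lug's ridged top spans (384–403, 292–335), the shutter plate is x 356–428, the cross-bar is at x≈508, and the screws are at (258,199), (510,199), (274,387) and (495,387). The crate is well to the left.

Run:
```python
from h import *
import pickle
s,c=pickle.load(open("w1.pkl","rb"))
f=lambda u,v:((u+.5)/1.5-.5,(v+.5)/1.5-.5)
for n,p,z in (("lug",(393.5,313.5),.092),("lugL",(384,313),.092),("lugR",(403,313),.092),("lugfar",(393,335),.092),("lugnear",(393,292),.092),("plateL",(356,300),.07),("plateR",(428,300),.07),("bar",(505,300),.072),("barout",(514,300),.072)):print(n,wonz(c,s,f(*p),z).round(4))
S=np.array([wonz(c,s,f(*p),.065) for p in((258,199),(510,199),(495,387),(274,387))]);print(S.round(4),S.mean(0))
e=np.diff(S,axis=0);print(np.linalg.norm(e,axis=1),np.degrees(np.arctan2(e[:,1],e[:,0])))
q=wonz(c,s,f(393.5,313.5),.092)
to([q[0],q[1],.077],72.3)
```

```text
lug [0.5175 0.1892 0.092 ]
lugL [0.5158 0.1847 0.092 ]
lugR [0.5187 0.1938 0.092 ]
lugfar [0.5287 0.1854 0.092 ]
lugnear [0.5065 0.1923 0.092 ]
plateL [0.5113 0.1696 0.07  ]
plateR [0.5234 0.2077 0.07  ]
bar [0.536  0.2494 0.072 ]
barout [0.5376 0.2545 0.072 ]
[[0.441  0.1355 0.065 ]
 [0.483  0.2675 0.065 ]
 [0.5931 0.2326 0.065 ]
 [0.5514 0.1007 0.065 ]] [0.51713949 0.18408078 0.065     ]
[0.1384889  0.11553473 0.13828552] [  72.35855352  -17.57709121 -107.539569  ]
t 1.6 tcp [0.5152 0.1864 0.1608] shift [-1.3  3.3 83.8] rv [0.0005 0.0004 0.0013] F [ 0.1  0.2 -0.1] open 0.0851 gf 0.0
```

The lug is at (0.5175, 0.189) and the hole at about (0.517, 0.184), so the shutter starts about 5 mm open. I'll descend, grip the lug and slide it.

```bash
python3 -m creep '[[[-1,3,20,0,0,0,0],[-1,3,40,0,0,0,0],[-1,3,60,0,0,0,0],[-1,3,75,0,0,0,0],[-1,3,83,0,0,0,0],[-1,3,83,0,0,0,120],[-1,3,83,0,0,0,200],[-1,3,83,0,0,0,255],[-1,3,83,0,0,0,255],[-1,3,83,0,0,0,255],[-1,3,83,0,0,0,255],[-1,3,83,0,0,0,255],[-1,3,83,0,0,0,255]]]' 30
python3 -c "
from h import *
to([.5175,.189,.077],72.3)"
```

```text
time: 2.9
tcp_pos: [0.5178, 0.1882, 0.0779]
ee_rot: [0.154, 0.988, 0.0, 0.0]
wrist_force: [-0.7, 0.0, 5.9]
opening: 0.0108
grasp_force: 32.2
t 2.9 tcp [0.5178 0.1882 0.0779] shift [0.5 0.6 0.9] rv [0.0006 0.0008 0.0001] F [-0.7  0.   5.9] open 0.0108 gf 32.2
```

```bash
python3 -m creep '[[[0,6,0,0,0,0,255],[0,12,0,0,0,0,255],[0,18,0,0,0,0,255],[0,24,0,0,0,0,255],[0,30,0,0,0,0,255],[0,34,0,0,0,0,255],[0,37,0,0,0,0,255],[0,39,0,0,0,0,255],[0,39,0,0,0,0,255]]]'
```

```text
time: 3.8
tcp_pos: [0.5296, 0.2256, 0.0779]
ee_rot: [0.154, 0.988, 0.0, 0.0]
wrist_force: [-1.1, 0.0, 6.1]
opening: 0.0108
grasp_force: 32.4
```

```bash
python3 -m creep '[[[0,1,0,0,0,0,255],[0,2,0,0,0,0,255],[0,2,0,0,0,0,255]]]'; python3 -m creep '[[[0,1,0,0,0,0,255],[0,1,0,0,0,0,255]]]'
```

```text
time: 4.1
tcp_pos: [0.5301, 0.2272, 0.0779]
ee_rot: [0.154, 0.988, 0.0, 0.0]
wrist_force: [-1.4, -0.3, 6.2]
opening: 0.0111
grasp_force: 32.4
time: 4.3
tcp_pos: [0.5302, 0.2275, 0.0779]
ee_rot: [0.154, 0.988, -0.001, 0.0]
wrist_force: [-3.1, -4.6, 7.7]
opening: 0.0109
grasp_force: 32.6
```

The shutter is at its stop. I'll release, rise and go above the pin.

```bash
python3 -m creep '[[[0,-1,0,0,0,0,200],[0,-1,0,0,0,0,100],[0,-1,0,0,0,0,100],[0,-1,0,0,0,0,60],[0,-1,-15,0,0,0,0],[0,-1,-40,0,0,0,0],[0,-1,-75,0,0,0,0],[0,-1,-110,0,0,0,0],[0,-1,-130,0,0,0,0]]]'
python3 -c "
from h import *
to([.422,.3715,.20],72.3)"
```

```text
time: 5.2
tcp_pos: [0.5305, 0.2274, 0.2116]
ee_rot: [0.154, 0.988, 0.001, 0.002]
wrist_force: [1.1, -0.4, 0.5]
opening: 0.0853
grasp_force: 0.0
t 5.2 tcp [0.5305 0.2274 0.2116] shift [147.1 104.3  11.5] rv [0.0027 0.003  0.0002] F [ 1.1 -0.4  0.5] open 0.0853 gf 0.0
```

```bash
python3 -m creep '[[[30,21,0,0,0,0,0],[60,42,0,0,0,0,0],[90,63,0,0,0,0,0],[120,84,5,0,0,0,0],[147,104,10,0,0,0,0],[147,104,10,0,0,0,0],[147,104,10,0,0,0,0],[147,104,10,0,0,0,0]]]'
python3 - <<'E'
from h import *
s=r.read_state();c=r.camera("wrist");cv2.imwrite("pics/w2.png",cv2.resize(c["image"],None,fx=1.5,fy=1.5)[:,:,::-1])
import pickle;pickle.dump((s,c),open("w2.pkl","wb"))
to([.422,.3715,.081],72.3)
E
```

```text
time: 6.0
tcp_pos: [0.422, 0.3706, 0.1981]
ee_rot: [0.154, 0.988, 0.0, 0.0]
wrist_force: [0.1, -0.3, -0.7]
opening: 0.0855
grasp_force: 0.0
t 6.05 tcp [0.4222 0.3704 0.1979] shift [  0.6   1.  116.9] rv [ 0.0005  0.0005 -0.0008] F [-0.1  0.2 -0.5] open 0.0855 gf 0.0
```

View pics/w2.png

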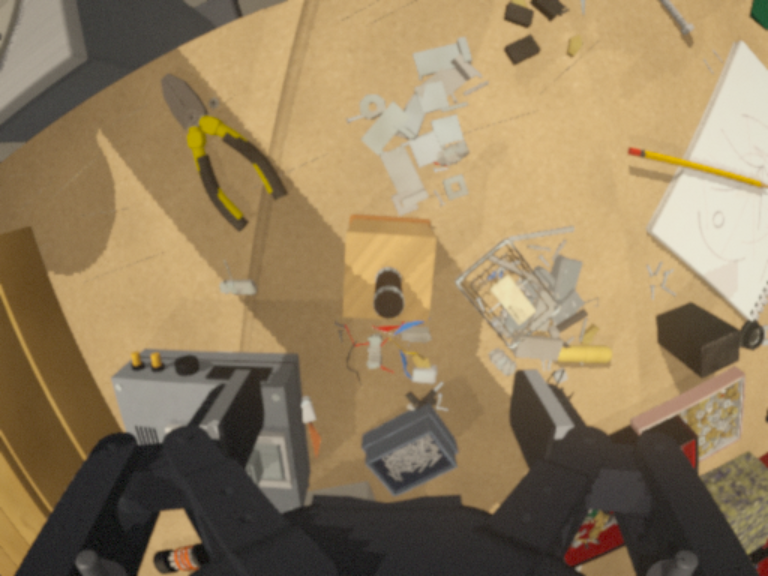

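The pin's handle is visible, with its top disc centred at about (389,301) and its base near (388,274). The stand is square to the tool, centred below.

Run:
```python
from h import *
import pickle
s,c=pickle.load(open("w2.pkl","rb"))
f=lambda u,v:((u+.5)/1.5-.5,(v+.5)/1.5-.5)
for p,z in(((389,301),.122),((374,301),.122),((404,301),.122),((388,275),.068)):print(wonz(c,s,f(*p),z).round(4))
q=wonz(c,s,f(389,301),.122);to([q[0],q[1],.081],72.3)
```

```text
[0.4195 0.3727 0.122 ]
[0.4172 0.3653 0.122 ]
[0.4219 0.3801 0.122 ]
[0.4199 0.3722 0.068 ]
t 6.05 tcp [0.4222 0.3704 0.1979] shift [  3.3   1.4 116.9] rv [ 0.0005  0.0005 -0.0008] F [-0.1  0.2 -0.5] open 0.0855 gf 0.0
```

```bash
python3 -m creep '[[[2,2,30,0,0,0,0],[2,2,60,0,0,0,0],[2,2,85,0,0,0,0],[2,2,105,0,0,0,0],[2,2,116,0,0,0,0],[2,2,116,0,0,0,120],[2,2,116,0,0,0,200],[2,2,116,0,0,0,255],[2,2,116,0,0,0,255],[2,2,116,0,0,0,255],[2,2,116,0,0,0,255],[2,2,116,0,0,0,255],[2,2,116,0,0,0,255]]]' 60
```

```text
time: 7.35
tcp_pos: [0.4206, 0.3738, 0.0821]
ee_rot: [0.154, 0.988, 0.001, 0.0]
wrist_force: [-0.6, -0.1, 5.6]
opening: 0.0145
grasp_force: 58.4
```

```bash
python3 -m creep '[[[0,0,-10,0,0,0,255],[0,0,-30,0,0,0,255],[0,0,-55,0,0,0,255],[0,0,-80,0,0,0,255],[0,0,-105,0,0,0,255],[0,0,-115,0,0,0,255],[0,0,-115,0,0,0,255],[0,0,-115,0,0,0,255]]]'
python3 -c "
from h import *
to([.517,.184,.197],72.3)"
```

```text
time: 8.15
tcp_pos: [0.4201, 0.3734, 0.1952]
ee_rot: [0.154, 0.988, -0.0, -0.0]
wrist_force: [-0.5, 0.7, -1.6]
opening: 0.0146
grasp_force: 58.4
t 8.15 tcp [0.4201 0.3734 0.1952] shift [-149.9 -151.    -1.7] rv [-0.001  -0.0006  0.0002] F [-0.5  0.7 -1.6] open 0.0146 gf 58.4
```

```bash
python3 -m creep '[[[-15,-15,0,0,0,0,255],[-40,-40,0,0,0,0,255],[-65,-65,0,0,0,0,255],[-90,-90,0,0,0,0,255],[-115,-115,0,0,0,0,255],[-135,-136,0,0,0,0,255],[-150,-151,0,0,0,0,255],[-150,-151,0,0,0,0,255],[-150,-151,0,0,0,0,255],[-150,-151,0,0,0,0,255]]]'
python3 - <<'E'
from h import *
import pickle
s=r.read_state();c=r.camera("wrist");t=r.camera("side")
pickle.dump((s,c,t),open("w3.pkl","wb"))
a=cv2.resize(c["image"][90:270,150:370],None,fx=3,fy=3,interpolation=cv2.INTER_CUBIC)
b=cv2.resize(t["image"][150:260,220:330],None,fx=5,fy=5,interpolation=cv2.INTER_CUBIC)
cv2.imwrite("pics/w3.png",a[:,:,::-1]);cv2.imwrite("pics/s3.png",b[:,:,::-1])
to([.517,.184,.197],72.3)
E
```

```text
time: 9.15
tcp_pos: [0.5167, 0.1846, 0.1955]
ee_rot: [0.154, 0.988, -0.0, -0.001]
wrist_force: [-0.4, -0.1, -1.3]
opening: 0.0143
grasp_force: 58.5
t 9.25 tcp [0.5168 0.1848 0.1959] shift [-0.4 -0.7 -1.1] rv [-0.0002 -0.0005  0.0013] F [0.6 0.4 0.3] open 0.0146 gf 58.5
```

View pics/w3.png

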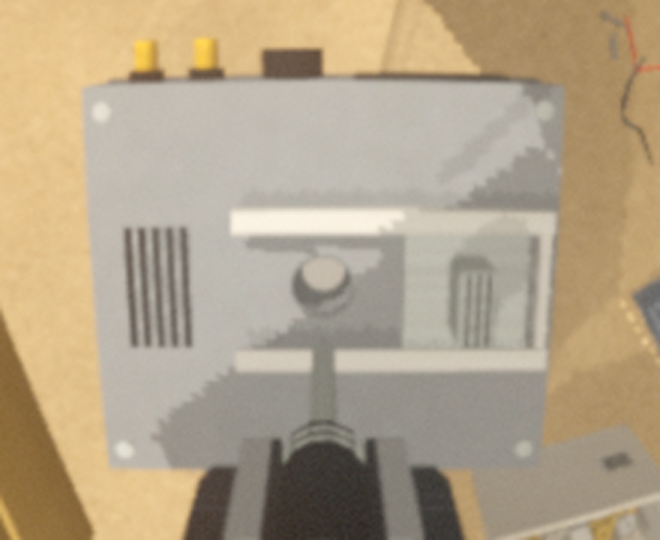

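View pics/s3.png

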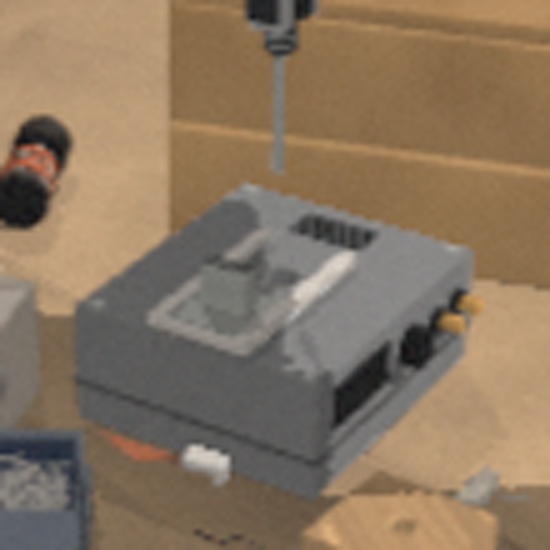

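The wrist crop shows the hole mouth centred at about (322,284), 59 px across, and the pin's tip at (322,347). The shutter is against the bar end. The side crop shows the tip at (277,171).

Run:
```python
from h import *
import pickle
s,c,t=pickle.load(open("w3.pkl","rb"))
f=lambda u,v:((u+.5)/3-.5+150,(v+.5)/3-.5+90)
for n,p in(("L",(293,284)),("R",(352,284)),("T",(322,255)),("B",(322,313))):print(n,wonz(c,s,f(*p),.065).round(4))
hole=wonz(c,s,f(322,284),.065);print("hole",hole)
o,u=wray(c,s,f(322,348));o2,v=ray(t,((277.5)/5-.5+220,(172.5)/5-.5+150))
k=np.linalg.lstsq(np.c_[u,-v],o2-o,rcond=None)[0];print("tip tri",o+u*k[0],o2+v*k[1])
tip=wonz(c,s,f(322,348),.1195);print("tip",tip)
W=R.from_quat(s["ee_rot"]).as_matrix();print("shift",W.T@(hole-tip)*1000)
S=np.array([wonz(c,s,f(*p),.065) for p in((101,112),(545,110),(523,449),(125,450))]);print(S.mean(0))
```

```text
L [0.5123 0.1756 0.065 ]
R [0.518  0.1936 0.065 ]
T [0.5061 0.1873 0.065 ]
B [0.5243 0.1815 0.065 ]
hole [0.51512009 0.18443317 0.065     ]
tip tri [0.5176537  0.18378542 0.11955984] [0.51813292 0.18381319 0.1197153 ]
tip [0.51767349 0.18377897 0.1195    ]
shift [ 2.57446524 -0.12289624 54.50279651]
[0.51658264 0.18444539 0.065     ]
```

Tip height is 0.1195 as expected, and only a 2 mm correction along tool x is needed. I'll lower it into the hole, then press.

```bash
python3 -m creep '[[[2,0,0,0,0,0,255],[2,0,20,0,0,0,255],[2,0,40,0,0,0,255],[2,0,50,0,0,0,255],[2,0,58,0,0,0,255],[2,0,65,0,0,0,255],[2,0,70,0,0,0,255],[2,0,70,0,0,0,255]]]'
python3 -m creep '[[[0,0,3,0,0,0,255],[0,0,6,0,0,0,255],[0,0,9,0,0,0,255],[0,0,12,0,0,0,255],[0,0,13,0,0,0,255],[0,0,13,0,0,0,255]]]'
```

```text
time: 10.05
tcp_pos: [0.5152, 0.1846, 0.1259]
ee_rot: [0.154, 0.988, -0.0, -0.0]
wrist_force: [-0.3, 0.1, 0.5]
opening: 0.0147
grasp_force: 58.5
time: 10.65
tcp_pos: [0.5155, 0.1847, 0.1135]
ee_rot: [0.154, 0.988, 0.0, 0.0]
wrist_force: [1.3, 0.8, 2.9]
opening: 0.0145
grasp_force: 58.5
```

```bash
python3 -m creep '[[[0,0,1,0,0,0,255],[0,0,2,0,0,0,255],[0,0,2,0,0,0,255]]]'; python3 -m creep '[[[0,0,1,0,0,0,255],[0,0,1,0,0,0,255]]]'
```

```text
time: 10.95
tcp_pos: [0.5154, 0.1847, 0.1114]
ee_rot: [0.154, 0.988, 0.0, 0.0]
wrist_force: [1.5, -0.8, 3.0]
opening: 0.0144
grasp_force: 58.5
time: 11.15
tcp_pos: [0.5155, 0.1847, 0.1106]
ee_rot: [0.154, 0.988, 0.0, 0.0]
wrist_force: [0.9, 0.2, 5.7]
opening: 0.0144
grasp_force: 58.6
```

```bash
python3 -m creep '[[[0,0,1,0,0,0,255],[0,0,1,0,0,0,255],[0,0,1,0,0,0,255]]]'
```

```text
time: 11.45
tcp_pos: [0.5157, 0.1847, 0.1103]
ee_rot: [0.154, 0.988, 0.0, 0.001]
wrist_force: [-0.6, -0.6, 9.3]
opening: 0.0147
grasp_force: 59.3
```

At the stop: the tip is at z≈0.034 and the push is 9 N, above the spring's 4.5 N. I'm handing it in.

```bash
python3 -c "
from bench import r
print(r.close_job())"
```

```text
the job is handed in; nothing more can be done
None
```

I handed the job in at about 11.5 s with the shutter open at its stop and the pin gripped by its handle, its tip holding the button fully down with about 9 N; no verdict came back.

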